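# Line up a housing under the bench press and work the pedal

## Task

Pull or push the press carriage along its rails by its black handle until the yellow dot on the housing lies under the punch tip and let it stand there. Then press the yellow pedal right down to its stop, hold it there a moment so that the punch comes down wholly inside the dot, and let the pedal come back up, with the carriage left where it is. Never work the pedal while the dot is not under the tip, and leave the other things on the bench where they are.

Things in the scene. Friction and masses are not known exactly. Their poses are not given: they have to be found in the camera images.
- bed: Fixed aluminium slide bed, 120 (x) x 280 (y) x 15 mm, with two steel rails along its y; stands on the bench at the robot's left or right, yawed a little. Origin: centre of its underside. The carriage runs on it along the bed's y axis.
- carriage (a joint): Slide of the carriage along the bed's +y axis: 0 at the -y end stop, 0.150 m at the +y end stop. It drags with about 4 N and stays where it is left.
- handle (a point): Black upright handle post on the carriage, 24 x 24 mm and 60 mm tall (bed axes), standing free in front of the bed on a 12 mm thick tongue whose top is 39 mm above the bench. This point is on the post's axis, 77 mm above the bench; the post's top is 98 mm above the bench. It lies 115 mm to the -x side of the line of the dot and 18 mm to the -y side of the dot (bed axes).
- dot (a point): Yellow round dot, 20 mm in diameter, on the flat top of the black housing (46 x 96 mm) held in the brown nest of the carriage. Point: its centre, on the top face, 81 mm above the bench. It travels with the carriage.
- press: Fixed press stand: aluminium column (40 x 40 mm, 212 mm tall, two yellow bars) 150 mm to the +y side of the punch, past the bed's +y end, and an arm (40 mm wide, 165 to 189 mm up) along y to a white cylinder with black ends (50 mm square, top 288 mm up) over the punch. Its place along the bed varies. Origin: on the bench straight under the punch; axes parallel to the bed's.
- tip (a point): End of the brass punch point, 6 mm in diameter, straight above the dot's line of travel; 115 mm above the bench at rest. The pedal's linkage lowers it by 34 mm to the housing's top when the pedal is fully down.
- pedal_base: Fixed base of the pedal, dark steel, 180 (x) x 100 (y) x 12 mm, stands on the bench on the other side. Origin: centre of its underside. The pedal's hinge is at its +x end, the pedal's free end points to -x, towards the robot.
- pedal (a joint): Hinge of the pedal: 0 up at rest (sloping up towards the robot by 0.32 rad), 0.32 rad fully down at its stop (level). A spring lifts it; it takes about 4 N at the pad to start and 13 N to hold down.
- pedal_pad (a point): Middle of the top of the black rubber tread (75 x 66 mm) on the yellow pedal plate (155 x 74 mm). 112 mm along the plate from the hinge. About 81 mm above the bench with the pedal up, 46 mm with it fully down (and then 112 mm to the -x side of the hinge, pedal base axes).
- pedal_hinge (a point): Axis of the pedal's hinge, along the pedal base's y, 36 mm above the bench.
- bin: Bystander: blue open plastic bin, 140 x 190 x 70 mm. Origin: centre of its underside.
- button_box: Bystander: white and black push-button box with a blue button, 70 x 80 x 72 mm. Origin: centre of its underside. Not used.
- spare: Bystander: spare black housing, 46 x 96 x 22 mm, no dot. Origin: centre of its underside.
- marker: Bystander: red marker pen, 138 x 14 x 14 mm, lying on the bench. Origin: underside, 50 mm from its plain end.
Things that resemble listed ones, but are neither listed nor needed, are in the scene too. There is more than one size of the pedal_base; the one meant has the size given above.

How it is judged:
By the outcome, as a careful person would: the job done as asked, in the order asked, and still so for the second after the job is handed in, with the robot touching nothing.
It also fails if it takes over 48 s, if anything falls off the work surface, if the arm or the gripper's body presses on something with over 40 N, if the wrist force passes 120 N, or if a joint passes its speed limit or range.

## Robot

A 6-joint arm with a two-finger parallel gripper is mounted at the origin on the work surface. World frame = base frame: x ahead of the robot, y to its left, z up, the work surface at z = 0. Lengths are in m, angles in rad, forces in N, time in s.
With the tool pointing down it reaches from about 0.425 to 0.95 m from the base axis. Payload 3.5 kg.
Tool frame: the origin (TCP) lies at the very end of the fingers, on their centre line; the grasp point (between the pads) lies 19 mm behind it (ctrl.pinch_z is the distance from the TCP to the grasp point, in m); z points along the fingers, y is the line along which they close (so a half turn about z gives the same grasp; the last joint's range is limited). The gripper opens to 85 mm and grips with 20 to 120 N. Pads are 22 mm wide; open, the fingers measure 114 mm over their backs; the gripper's body (76 mm by 85 mm) begins 54 mm behind the grasp point. The pads swing forward as they close: fully open they stand 13 mm farther back than shut.
Start: joints at [-1.49, 0.286, 1.577, -0, 1.279, -0.15], TCP at [0.154, -0.657, 0.231] pointing down, gripper open.
Joint ranges: [-2.77, 2.77], [-0.9, 2.22], [0.21, 2.48], [-1.53, 4.67], [0.24, 2.81], [-2.84, 2.84]. Speed limits (rad/s): [2.79, 2.79, 3.14, 3.14, 3.14, 3.14].

## Interface

Orientations are given as a unit quaternion [x, y, z, w].
In Python, from plant import ctrl gives the robot as it stands. The module is installed in compiled form; this text tells all that it offers.
- The arm moves only by the shell command python3 -m crank 'ROWS' [OPENING] [FORCE]. ROWS is JSON, a list of rows, each a list of 6 numbers: the shift along the tool's x, y, z in cm, then the turn, a rotation vector about the tool's x, y, z in rad. In form: [[tx, ty, tz, rx, ry, rz], ...]. A call has 1 to 10 rows; each row is the pose to reach, as a shift and turn from the pose commanded when the call began, along the tool's axes at that moment; what a row does not reach only later rows make up. A row lasts 1/10 s, in which the tool goes at most 50 mm and 8.59 degrees, less where a joint would pass 70% of its speed; a pose out of reach is approached as far as the arm can. A call with a gripper value outside its range is refused whole. OPENING is the opening, from 0 (shut) to 1 (fully open), set as the call begins (- or left out, the last holds). The fingers move at their own pace and stop on an object; FORCE is the grip in N (left out, the last holds). Time passes only in rows, so rows that repeat a pose let the fingers close. It gives the time, the measured TCP pose, the force, the opening and the grip force at its end, in the units of the state.
- ctrl.get_state(): the state, without advancing time (a new reading comes with each control period).
- ctrl.read_camera(name): name is "scene" or "side" or "wrist"; returns (picture, depth): 400x640x3 uint8, blue, green, red; 400x640 float32, m along the optical axis (not along the pixel's ray), 0 where there is no reading.
- ctrl.camera_info(name): a dict with "K" (3x3 intrinsics, pixels), "origin" and "orientation" of the camera in the world. Camera axes: x right, y down, z forward; pixel columns grow to the right and rows downward; lengths in m; the calibration is good to about 2 mm. A picture is of the moment at which its call begins: read the wrist's pose just before it. camera_info takes no time and is no camera call; for the wrist camera it gives the pose at the moment of the call.
- ctrl.sign_off(): hands the job in; it is judged then, once.
The state is a dict: "time": time; "qpos": joint angles; "dq": joint speeds; "joint_efforts": joint torques, N m; "eef_pos": TCP position; "tcp_rot": TCP orientation; "contact_force": force on the tool from outside, world axes, zero at the start; "wrist_torque": the same for the moment, N m; "opening": opening from 0.0 (shut) to 1.0 (fully open); "finger_force": force on a finger pad.
Only numpy, scipy, OpenCV 4.12 (cv2) and the standard library are available. Lean on these libraries where they do the work, as an engineer would, in place of code of your own. Each camera call takes 0.05 s, during which the arm holds its last target. There are 200 camera calls.

## Working session

There is one attempt and no reset: what is moved stays moved. The work goes in short steps, Python scripts to look and compute and a shell command to move; the robot and the scene stay as the last step left them, time stands still between calls to the robot, and variables do not carry over. Pictures are saved under pics/ and viewed, at most 10 in all, crops included, and the job is handed in when it is done.

```bash
mkdir -p pics
cat > h.py <<'E'
import numpy as np,cv2
from plant import ctrl
from scipy.spatial.transform import Rotation as R
def cap(n,save):
    i=ctrl.camera_info(n);p,d=ctrl.read_camera(n)
    cv2.imwrite(f'pics/{save}.png',p);np.savez(f'pics/{save}.npz',p=p,d=d,K=i['K'],o=i['origin'],q=i['orientation']);return i
def load(save):
    z=np.load(f'pics/{save}.npz');q=z['q'];Rm=q if q.shape==(3,3) else R.from_quat(q).as_matrix()
    d=z['d'];v,u=np.mgrid[:400,:640];K=z['K']
    P=np.stack([(u-K[0,2])/K[0,0]*d,(v-K[1,2])/K[1,1]*d,d],-1)@Rm.T+z['o'];P[d==0]=np.nan
    return z['p'],P,K,Rm,z['o']
def proj(save,X):
    p,P,K,Rm,o=load(save);c=(np.array(X)-o)@Rm;u=c@K.T;return u[...,:2]/u[...,2:]
E
python3 - <<'E'
from h import *
for n in('scene','side'):
    i=cap(n,n+'0');print(n,i)
s=ctrl.get_state();print(s)
E
```

```text
scene {'K': array([[414.44033885,   0.        , 319.40146463],
       [  0.        , 414.44033885, 201.48357304],
       [  0.        ,   0.        ,   1.        ]]), 'origin': array([1.2273759 , 0.31338457, 1.27625151]), 'orientation': array([ 0.52354539,  0.80608522, -0.22669329, -0.15727997])}
side {'K': array([[499.58637918,   0.        , 322.98850631],
       [  0.        , 499.58637918, 199.44772219],
       [  0.        ,   0.        ,   1.        ]]), 'origin': array([0.42429289, 1.1331963 , 0.85562615]), 'orientation': array([-0.04471085,  0.88128863, -0.46960495,  0.02832827])}
{'time': 0.1, 'qpos': array([-1.48998706e+00,  2.87097715e-01,  1.57805886e+00, -1.56904147e-06,
        1.27859868e+00, -1.50001137e-01]), 'dq': array([-7.91586267e-04, -1.73596991e-03, -3.51669101e-03,  4.50479727e-05,
        5.41747037e-04,  6.23214132e-04]), 'joint_efforts': array([ 6.82469781e-04, -4.07295978e+01, -2.93699849e+01, -1.33498684e-04,
        3.40231054e-03, -3.83133866e-06]), 'eef_pos': array([ 0.15439569, -0.65648338,  0.23005644]), 'tcp_rot': array([ 9.93347600e-01,  1.15149364e-01,  3.66505097e-05, -1.08067783e-03]), 'contact_force': array([-0.96429772,  0.67804049, -0.17673531]), 'wrist_torque': array([-0.02239883,  0.01549041,  0.00575768]), 'finger_force': 0.0, 'opening': 1.0006801012121835}
```

View pics/scene0.png

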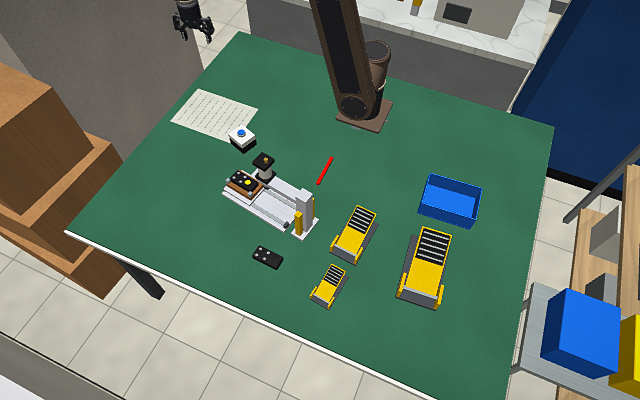

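View pics/side0.png

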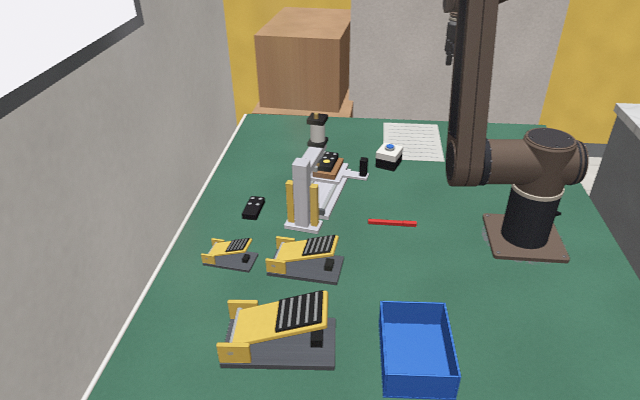

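The scene view shows the bed and press on the robot's right: cylinder (264,165), column (303,210), housing with yellow dot (247,183). There are three pedals, at (353,234), (327,286) and (421,265), which I'll tell apart by size. Possible mistakes for the dotted housing are the spare at (267,257) and the white dots on the housing. The handle is at side (364,166).

Run:
```python
from h import *
for name,boxes in (('side0',[(200,235,262,272),(262,232,348,284),(215,288,340,370)]),('scene0',[(305,260,350,312),(328,200,382,268),(392,222,450,312)])):
    p,P,K,Rm,o=load(name)
    hsv=cv2.cvtColor(p,cv2.COLOR_BGR2HSV)
    for b in boxes:
        q=P[b[1]:b[3],b[0]:b[2]].reshape(-1,3);h=hsv[b[1]:b[3],b[0]:b[2]].reshape(-1,3)
        ng=~((h[:,0]>60)&(h[:,0]<95)&(h[:,1]>60))&(q[:,2]>0.004)&(q[:,2]<.2)
        for t,m in(('base',ng&(q[:,2]<.016)),('all',ng)):
            r=cv2.minAreaRect(q[m][:,:2].astype(np.float32)*1000)
            print(name,b[:2],t,m.sum(),[np.round(x,1) for x in r],np.nanmax(q[m][:,2]).round(3))
p,P,K,Rm,o=load('scene0')
for c in [(247,183)]: print(P[c[1],c[0]])
a=cv2.resize(cv2.imread('pics/scene0.png')[140:250,210:330],None,fx=4,fy=4,interpolation=2)
b=cv2.resize(cv2.imread('pics/side0.png')[100:240,270:380],None,fx=3.143,fy=3.143,interpolation=2)
b=b[:440,:300*1]
cv2.imwrite('pics/c1.png',np.hstack([a,b]))
```

```text
side0 (200, 235) base 610 [array([773.2, 150.2]), array([119.7, 126.1]), np.float64(82.8)] 0.016
side0 (200, 235) all 1310 [array([774.8, 150.1]), array([119.8, 129.2]), np.float64(82.9)] 0.069
side0 (262, 232) base 1208 [array([573.6, 135.2]), array([196.4, 180.3]), np.float64(84.4)] 0.016
side0 (262, 232) all 2855 [array([573.6, 135.2]), array([196.4, 180.3]), np.float64(84.4)] 0.094
side0 (215, 288) base 2260 [array([601.3, 414.2]), array([234.5, 166.7]), np.float64(5.0)] 0.016
side0 (215, 288) all 7628 [array([601.6, 414.5]), array([235.4, 167.2]), np.float64(5.0)] 0.123
scene0 (305, 260) base 245 [array([750.8, 174.1]), array([ 71.2, 180.5]), np.float64(83.1)] 0.016
scene0 (305, 260) all 934 [array([750.8, 174.1]), array([ 71.2, 180.5]), np.float64(83.1)] 0.07
scene0 (328, 200) base 369 [array([561.3, 182.2]), array([101.7, 215.7]), np.float64(86.2)] 0.016
scene0 (328, 200) all 1615 [array([594.3, 179. ]), array([103. , 280.7]), np.float64(85.6)] 0.098
scene0 (392, 222) base 371 [array([553.6, 429.9]), array([331.2, 142.1]), np.float64(5.1)] 0.016
scene0 (392, 222) all 3144 [array([553.6, 429.9]), array([331.2, 142.1]), np.float64(5.1)] 0.127
[ 0.57082557 -0.22941291  0.08330121]
```

View pics/c1.png

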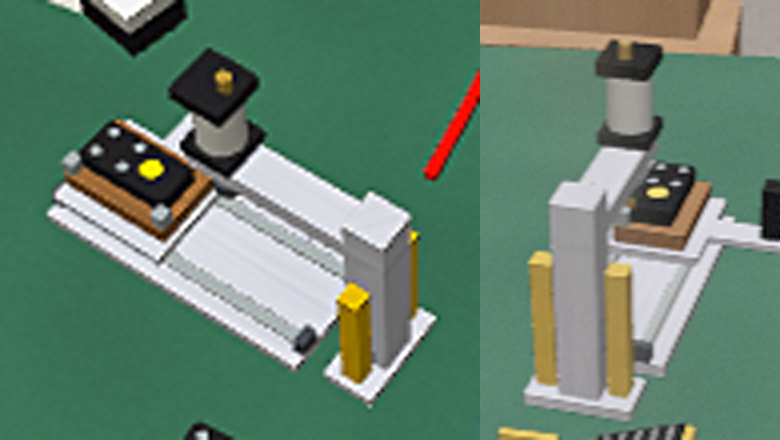

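The crop confirms the housing's single yellow dot at about scene (247,182), with the cylinder beside it. The medium pedal at scene (353,234) matches by base width (about 100 mm) and height (about 96 mm).

```bash
cat >> h.py <<'E'
def ray(save,uv,z):
    p,P,K,Rm,o=load(save);d=Rm@np.linalg.solve(K,np.array([uv[0],uv[1],1.]));return o+d*(z-o[2])/d[2]
def yel(save,b):
    p=load(save)[0][b[1]:b[3],b[0]:b[2]];h=cv2.cvtColor(p,cv2.COLOR_BGR2HSV)
    m=cv2.inRange(h,(22,140,110),(35,255,255));n,l,s,c=cv2.connectedComponentsWithStats(m)
    return [(s[i,4],c[i]+b[:2]) for i in range(1,n) if s[i,4]>8]
E
python3 - <<'E'
from h import *
for n,b in(('scene0',(225,165,262,205)),('side0',(315,150,345,180))):
    for a,c in yel(n,b): print(n,'dot',a,c.round(1),ray(n,c,.081).round(4))
for n,b in(('scene0',(240,140,330,245)),('side0',(280,105,375,235))):
    p,P,*_=load(n);q=P[b[1]:b[3],b[0]:b[2]].reshape(-1,3)
    for t,lo,hi in(('top',.278,.296),('nub',.298,.33),('coltop',.206,.218),('arm',.18,.195),('handletop',.092,.103)):
        m=(q[:,2]>lo)&(q[:,2]<hi)
        if m.sum()>3: print(n,t,m.sum(),[np.round(x,1) for x in cv2.minAreaRect(q[m][:,:2].astype(np.float32)*1000)],(q[m].mean(0)*1000).round(1))
# bed edges: points z ~15mm
p,P,*_=load('scene0');q=P[150:245,210:330].reshape(-1,3);m=(q[:,2]>.01)&(q[:,2]<.02)
print('bed',m.sum(),cv2.minAreaRect(q[m][:,:2].astype(np.float32)*1000))
# pedal
for n,b in(('scene0',(328,200,382,268)),('side0',(262,232,348,284))):
    p,P,*_=load(n);pp=p[b[1]:b[3],b[0]:b[2]].reshape(-1,3);q=P[b[1]:b[3],b[0]:b[2]].reshape(-1,3)
    h=cv2.cvtColor(pp[None],cv2.COLOR_BGR2HSV)[0]
    y=(h[:,0]>18)&(h[:,0]<36)&(h[:,1]>130)
    pad=(q[:,2]>.05)&(q[:,2]<.105)&(h[:,1]<90)&(q[:,0]<.56)
    for t,m in(('yel',y),('pad',pad)):
        print(n,t,m.sum(),[np.round(x,1) for x in cv2.minAreaRect(q[m][:,:2].astype(np.float32)*1000)],q[m].mean(0).round(4),q[m].min(0).round(3),q[m].max(0).round(3))
E
```

```text
scene0 dot 23 [247.4 181.8] [ 0.5645 -0.2317  0.081 ]
scene0 top 24 [array([ 591.8, -138.7]), array([25.1, 40.9]), np.float64(45.6)] [ 587.2 -130.8  284.9]
scene0 coltop 186 [array([595.8, -64.1]), array([187.1,  41.4]), np.float64(80.1)] [606.5 -16.8 211.8]
scene0 arm 421 [array([595.6, -66.2]), array([190.9,  43.9]), np.float64(81.3)] [599.8 -62.3 188.8]
scene0 handletop 35 [array([612.1,  18.7]), array([20.7, 88.6]), np.float64(70.5)] [620.5  18.5  98.1]
side0 top 22 [array([ 584.8, -129.6]), array([11.1, 14.7]), np.float64(6.6)] [ 583.6 -125.9  283.6]
side0 coltop 194 [array([595.2, -58.2]), array([182.2,  40.2]), np.float64(78.8)] [599.3 -28.1 210.8]
side0 arm 344 [array([595.4, -64.8]), array([192.3,  47.9]), np.float64(79.6)] [592.5 -55.2 187.7]
side0 handletop 142 [array([521.2, -94.6]), array([325.5,  80.3]), np.float64(51.8)] [567.  -43.9  96.8]
bed 1239 ((519.4491577148438, -158.16482543945312), (361.4064636230469, 361.991943359375), 14.159050941467285)
scene0 yel 740 [array([nan, nan]), array([0., 0.]), np.float64(0.0)] [nan nan nan] [nan nan nan] [nan nan nan]
scene0 pad 256 [array([532.8, 184.7]), array([62.8, 52.9]), np.float64(88.8)] [0.5363 0.1831 0.0838] [0.506 0.153 0.07 ] [0.56  0.216 0.098]
side0 yel 1000 [array([570.9, 166.1]), array([154.7, 159.5]), np.float64(72.9)] [nan nan nan] [nan nan nan] [nan nan nan]
side0 pad 340 [array([533.6, 186.3]), array([74.4, 53.4]), np.float64(88.7)] [0.5339 0.1851 0.0838] [0.506 0.149 0.074] [0.56  0.224 0.094]
```

```bash
cat >> h.py <<'E'
def go(pos,yaw,t):
    """row for tool x = heading yaw, fingers tilted forward by t"""
    s=ctrl.get_state();R0=R.from_quat(s['tcp_rot'])
    T=R.from_matrix([[np.cos(yaw),np.sin(yaw),0],[np.sin(yaw),-np.cos(yaw),0],[0,0,-1]])*R.from_rotvec([0,t,0])
    D=R0.inv()*T;print('row',(R0.inv().apply(np.array(pos)-s['eef_pos'])*100).round(2),D.as_rotvec().round(3),'t',s['time'])
E
python3 -c "
from h import *
go([.41,-.26,.26],-.175,.3)"
```

```text
row [ 33.95 -32.76  -2.91] [-0.063  0.296  0.402] t 0.1
```

```bash
python3 -m crank '[[34,-32.8,-3,-0.06,0.3,0.4],[34,-32.8,-3,-0.06,0.3,0.4],[34,-32.8,-3,-0.06,0.3,0.4],[34,-32.8,-3,-0.06,0.3,0.4],[34,-32.8,-3,-0.06,0.3,0.4],[34,-32.8,-3,-0.06,0.3,0.4],[34,-32.8,-3,-0.06,0.3,0.4],[34,-32.8,-3,-0.06,0.3,0.4],[34,-32.8,-3,-0.06,0.3,0.4],[34,-32.8,-3,-0.06,0.3,0.4]]' 1 && python3 -m crank '[[0,0,0,0,0,0],[0,0,0,0,0,0],[0,0,0,0,0,0]]'
python3 - <<'E'
from h import *
print(ctrl.get_state()['eef_pos'],ctrl.get_state()['qpos'].round(2))
i=cap('wrist','w1');print(i['origin'])
E
```

```text
time: 1.1
eef_pos: [0.4114, -0.2566, 0.2613]
tcp_rot: [0.985, -0.084, 0.151, 0.012]
contact_force: [-0.4, -0.4, -0.2]
opening: 1.001
finger_force: 0.0
time: 1.4
eef_pos: [0.4099, -0.2608, 0.2609]
tcp_rot: [0.985, -0.086, 0.15, 0.012]
contact_force: [-0.5, -0.9, 0.1]
opening: 1.003
finger_force: 0.0
[ 0.40986422 -0.26075181  0.26093484] [-0.88 -0.33  2.15  0.22  1.1   0.79]
[ 0.42911166 -0.26422866  0.41586654]
```

View pics/w1.png

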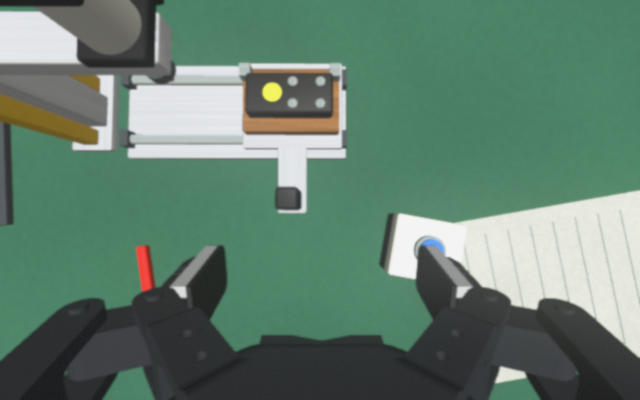

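The wrist view shows the dot at (272,92), the handle top at (288,198), the tongue, and the press cylinder at upper left (about (115,30)). The bed's front edge runs from (130,158) to (345,158).

Run:
```python
from h import *
n='w1';p,P,K,Rm,o=load(n)
c=yel(n,(250,75,295,110))[0];d=ray(n,c[1],.081);print('dot',c,d.round(4))
a,b=ray(n,(135,158),.015),ray(n,(340,158),.015);y=(a-b)[:2];print('bedyaw edge',np.arctan2(-y[0],y[1]))
# front bed edge by fit on brightness
pts=[]
g=cv2.cvtColor(p,cv2.COLOR_BGR2HSV)
for u in list(range(140,240,4))+list(range(312,342,4)):
    col=g[140:172,u,1].astype(int);v=140+np.argmax(np.diff(col));pts.append(ray(n,(u,v+.5),.0)[:2])
pts=np.array(pts);print('fit',np.polyfit(pts[:,1],pts[:,0],1),len(pts))
m=(g[180:212,270:305,2]<75);vv,uu=np.nonzero(m);z=P[180:212,270:305][m]
k=abs(z[:,2]-.098)<.006;print('handle top',k.sum(),[np.round(x*1000,1) if i<2 else x for i,x in enumerate(map(np.array,cv2.minAreaRect(z[k][:,:2].astype(np.float32))))],z[k].mean(0))
yaw=-.175
for Y in(-.175,-.15,-.2):
    print(Y,'pred handle',d[:2]+np.array([[np.cos(Y),-np.sin(Y)],[np.sin(Y),np.cos(Y)]])@[-.115,-.018])
print('tip px',proj(n,[.583,-.136,.115]))
# press side geometry from all cams
for n in('scene0','side0'):
    p,P,*_=load(n);b={'scene0':(240,140,330,245),'side0':(280,105,345,235)}[n]
    q=P[b[1]:b[3],b[0]:b[2]].reshape(-1,3);m=(q[:,2]>.16)&(q[:,2]<.216)&(q[:,0]<.65);r=cv2.minAreaRect(q[m][:,:2].astype(np.float32)*1000);print(n,r,cv2.boxPoints(r).round(0).tolist())
    m=(q[:,2]>.22)&(q[:,2]<.3)&(q[:,0]<.65);print('cyl',m.sum(),q[m].min(0),q[m].max(0),q[m].mean(0))
```

```text
dot (np.int32(279), array([271.66308244,  91.51971326])) [ 0.5656 -0.234   0.081 ]
bedyaw edge -0.17362894122696343
fit [0.18150403 0.54737193] 33
handle top 121 [array([ 448.2, -232.3]), array([22.4, 19.1]), array(78.81170654)] [ 0.4447367  -0.23385627  0.09605591]
-0.175 pred handle [ 0.44927094 -0.23165512]
-0.15 pred handle [ 0.44924988 -0.23456497]
-0.2 pred handle [ 0.44936474 -0.22874671]
tip px [163.5102512   78.03056167]
scene0 ((594.1297607421875, -67.790771484375), (196.00979614257812, 50.54036331176758), 80.5164566040039) [[553.0, -160.0], [603.0, -169.0], [635.0, 25.0], [585.0, 33.0]]
cyl 341 [ 0.55540627 -0.16951223  0.2204575 ] [ 0.61085376 -0.11218061  0.29225753] [ 0.58750882 -0.13588917  0.26489344]
side0 ((595.482177734375, -66.66620635986328), (198.7225341796875, 49.9349365234375), 79.11283874511719) [[552.0, -160.0], [601.0, -169.0], [639.0, 26.0], [590.0, 36.0]]
cyl 393 [ 0.55403897 -0.1670815   0.22000819] [ 0.60987247 -0.10532101  0.28818848] [ 0.58034584 -0.12721972  0.25665601]
```

```bash
python3 -c "
from h import *
go([.425,-.2335,.17],-.175,.3);go([.4545,-.2335,.064],-.175,.3)"
```

```text
row [-1.74 -2.96  8.99] [-0.002 -0.003  0.001] t 1.45
row [-2.13 -3.45 19.97] [-0.002 -0.003  0.001] t 1.45
```

```bash
python3 -m crank '[[-1.7,-3.4,4,0,0,0],[-1.7,-3.4,9,0,0,0],[-1.7,-3.4,9,0,0,0],[-2.1,-3.4,13,0,0,0],[-2.1,-3.4,17,0,0,0],[-2.1,-3.4,20,0,0,0],[-2.1,-3.4,20,0,0,0],[-2.1,-3.4,20,0,0,0]]' 1 && python3 -m crank '[[0,0,0,0,0,0],[0,0,0,0,0,0],[0,0,0,0,0,0],[0,0,0,0,0,0],[0,0,0,0,0,0],[0,0,0,0,0,0],[0,0,0,0,0,0],[0,0,0,0,0,0]]' 0 30
```

```text
time: 2.25
eef_pos: [0.4558, -0.2345, 0.0654]
tcp_rot: [0.985, -0.086, 0.151, 0.013]
contact_force: [-1.2, 0.0, 0.5]
opening: 1.0
finger_force: 0.0
time: 3.05
eef_pos: [0.4557, -0.2332, 0.0652]
tcp_rot: [0.985, -0.085, 0.151, 0.012]
contact_force: [-4.6, 2.7, 6.8]
opening: 0.279
finger_force: 32.1
```

```bash
python3 -m crank '[[0,-0.5,0,0,0,0],[0,-2,0,0,0,0],[0,-3.5,0,0,0,0],[0,-5,0,0,0,0],[0,-6.5,0,0,0,0],[0,-8,0,0,0,0],[0,-9,0,0,0,0],[0,-9.4,0,0,0,0],[0,-9.4,0,0,0,0],[0,-9.4,0,0,0,0]]'
python3 - <<'E'
from h import *
cap('wrist','w2');cap('scene','s2');cap('side','d2')
for n,z in(('w2',.081),('s2',.081),('d2',.081)):
    print(n,'expected tip px',proj(n,[.582,-.138,.115]).round(1),'dot px',proj(n,[.582,-.141,.081]).round(1))
a=cv2.resize(load('w2')[0][0:200,100:400],None,fx=2,fy=2)
u,v=proj('s2',[.582,-.138,.1]).astype(int);b=cv2.resize(load('s2')[0][v-30:v+30,u-30:u+30],(300,300))
u,v=proj('d2',[.582,-.138,.1]).astype(int);c=cv2.resize(load('d2')[0][v-30:v+30,u-30:u+30],(300,300))
cv2.imwrite('pics/c2.png',np.vstack([a[:300],np.hstack([b,c])])[:600])
E
```

```text
time: 4.05
eef_pos: [0.4722, -0.1402, 0.0653]
tcp_rot: [0.985, -0.085, 0.151, 0.012]
contact_force: [-2.2, 2.4, 6.0]
opening: 0.271
finger_force: 32.1
w2 expected tip px [260.  -44.4] dot px [281.1  15.4]
s2 expected tip px [268.1 189.4] dot px [268.2 194.6]
d2 expected tip px [317.3 166. ] dot px [317.5 175.4]
```

View pics/c2.png

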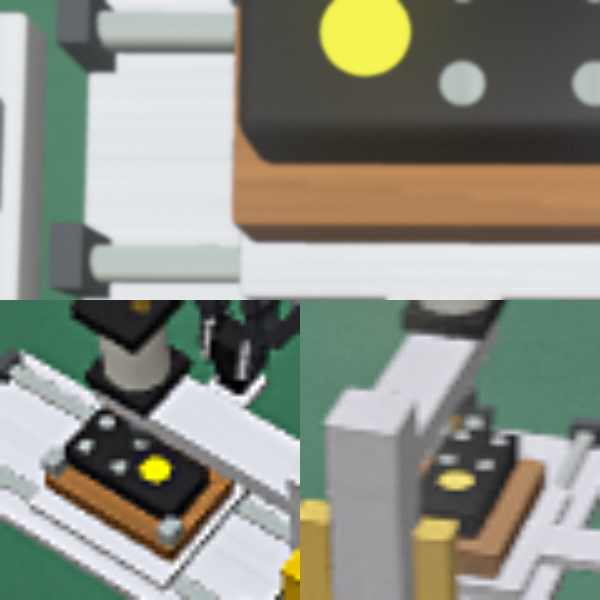

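The crops show the dot close to the expected place under the cylinder: wrist (282,15), side about (318,176). In the side view the brass tip sits at about (318,165), close to the prediction. I'll measure the brass colour next.

Run:
```python
from h import *
print(yel('w2',(240,0,320,45)),[ray('w2',c,.081).round(4) for a,c in yel('w2',(240,0,320,45))])
for n,b in(('s2',(255,180,285,210)),('d2',(305,172,330,185))):
    for a,c in yel(n,b): print(n,a,c.round(1),ray(n,c,.081).round(4))
p=load('w1')[0]
a=cv2.resize(p[40:100,120:200],(480,360),interpolation=cv2.INTER_CUBIC)
b=cv2.resize(load('d2')[0][145:190,295:340],(360,360),interpolation=cv2.INTER_CUBIC)
cv2.imwrite('pics/c3.png',np.hstack([a,b[:,:320]]))
```

```text
[(np.int32(1467), array([282.26993865,  17.22903885]))] [array([ 0.5811, -0.1414,  0.081 ])]
s2 25 [268.7 194.4] [ 0.5805 -0.1397  0.081 ]
```

View pics/c3.png

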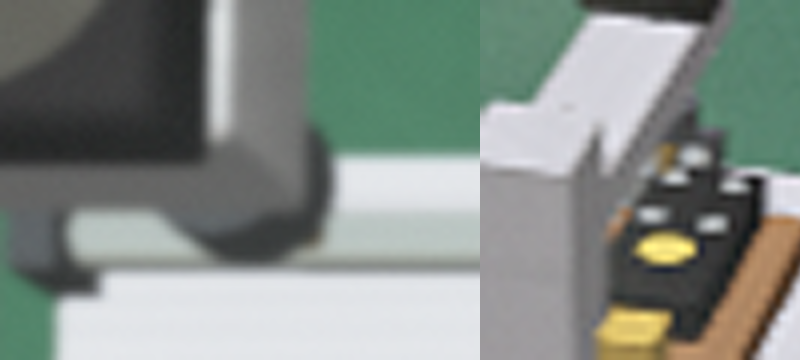

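```bash
python3 -m crank '[[0,0,0,0,0,0],[0,0,0,0,0,0],[0,0,0,0,0,0],[0,0,0,0,0,0],[0,0,-3,0,0,0],[0,0,-7,0,0,0],[0,0,-11,0,0,0],[0,0,-11,0,0,0]]' 1 && python3 -m crank '[[-4,1,-7,0,0.1,0],[-4,1,-7,0,0.25,0],[-4,1,-7,0,0.4,0],[-4,1,-7,0,0.4,0],[-4,1,-7,0,0.4,0],[-4,1,-7,0,0.4,0]]'
python3 - <<'E'
from h import *
print(ctrl.get_state()['qpos'].round(2))
cap('wrist','w3');print(proj('w3',[[.582,-.138,.115],[.581,-.141,.081]]))
E
```

```text
time: 5.0
eef_pos: [0.4415, -0.1367, 0.1758]
tcp_rot: [0.984, -0.085, 0.156, 0.015]
contact_force: [0.2, -0.3, 1.0]
opening: 1.001
finger_force: 0.0
time: 5.6
eef_pos: [0.4097, -0.1491, 0.2458]
tcp_rot: [0.941, -0.08, 0.328, 0.023]
contact_force: [0.2, 1.0, -0.9]
opening: 0.996
finger_force: 0.0
[-0.82 -0.71  2.48  0.52  0.88  0.69]
[[285.31631285 128.07193325]
 [291.18862467 145.79320733]]
```

View pics/w3.png

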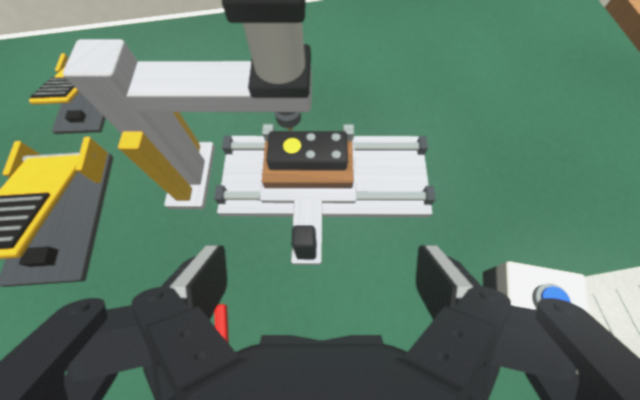

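The wrist view shows the whole press clear: dot at (292,145), guide at (289,117), handle at (304,240). I'll zoom in on the punch.

Run:
```python
from h import *
p=load('w3')[0]
cv2.imwrite('pics/c4.png',cv2.resize(p[100:160,255:335],(800,600),interpolation=cv2.INTER_CUBIC))
for a,c in yel('w3',(260,138,335,160)): print(a,c,ray('w3',c,.081).round(4))
t=np.array([.5820,-.1390])
for s in(-.006,-.003,0,.003):
    X=t+s*np.array([.175,.985]);print(s,proj('w3',[*X,.115]).round(1),proj('w3',[*X,.14]).round(1))
```

```text
219 [291.64383562 145.08675799] [ 0.5819 -0.1417  0.081 ]
-0.006 [291.8 127.9] [289.5 113. ]
-0.003 [289.  127.9] [286.5 113. ]
0 [286.2 127.9] [283.5 113. ]
0.003 [283.5 127.9] [280.5 113. ]
```

View pics/c4.png

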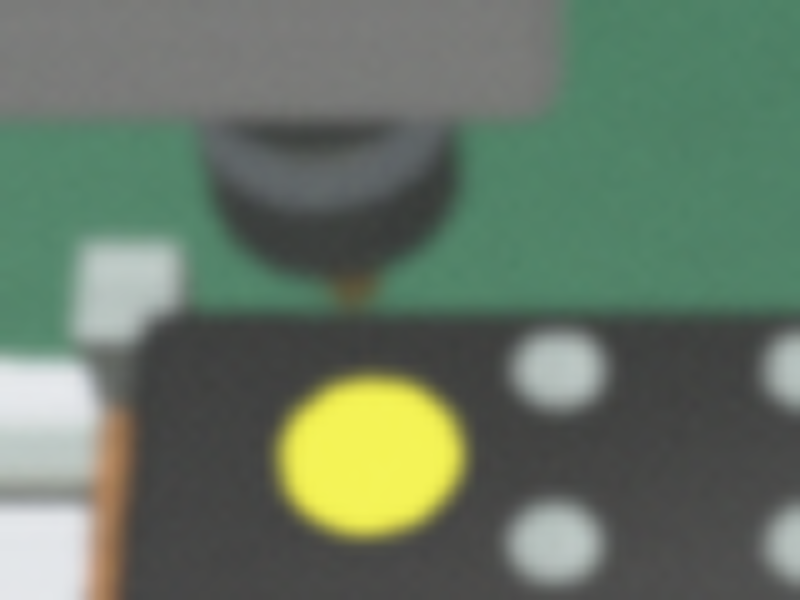

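The tip is at about (290,130) and the dot at (291.6,145). That puts the dot roughly 2 mm past the tip along y, well inside the 7 mm margin. Next I'll go to the pedal.

```bash
python3 -c "
from h import *
go([.42,.02,.30],0.0,.3);go([.47,.19,.28],0.0,0.1)"
```

```text
row [  1.86 -16.89  -5.24] [ 0.07  -0.371 -0.153] t 5.65
row [  2.16 -34.46  -2.24] [ 0.055 -0.571 -0.16 ] t 5.65
```

```bash
python3 -m crank '[[1.8,-17,-5.2,0.07,-0.37,-0.15],[1.8,-17,-5.2,0.07,-0.37,-0.15],[1.8,-17,-5.2,0.07,-0.37,-0.15],[1.8,-17,-5.2,0.07,-0.37,-0.15],[2.2,-34.5,-2.2,0.05,-0.57,-0.16],[2.2,-34.5,-2.2,0.05,-0.57,-0.16],[2.2,-34.5,-2.2,0.05,-0.57,-0.16],[2.2,-34.5,-2.2,0.05,-0.57,-0.16],[2.2,-34.5,-2.2,0.05,-0.57,-0.16],[2.2,-34.5,-2.2,0.05,-0.57,-0.16]]' 0 && python3 -m crank '[[0,0,0,0,0,0],[0,0,0,0,0,0]]'
python3 - <<'E'
from h import *
cap('wrist','w4');p,P,K,Rm,o=load('w4')
h=cv2.cvtColor(p,cv2.COLOR_BGR2HSV)
y=(h[...,0]>18)&(h[...,0]<36)&(h[...,1]>130)&(P[...,2]<.12)
q=P[y];print('yel',y.sum(),np.percentile(q,[1,50,99],axis=0).round(3))
E
```

```text
time: 6.65
eef_pos: [0.4702, 0.1903, 0.2784]
tcp_rot: [0.999, -0.0, 0.05, 0.006]
contact_force: [0.3, -0.9, -0.5]
opening: 0.007
finger_force: 0.0
time: 6.85
eef_pos: [0.4709, 0.1887, 0.2811]
tcp_rot: [0.999, -0.002, 0.052, 0.005]
contact_force: [-0.4, 0.4, -0.7]
opening: -0.002
finger_force: 0.0
yel 17777 [[ 0.499 -0.141  0.013]
 [ 0.622  0.377  0.067]
 [ 0.68   0.49   0.117]]
```

View pics/w4.png

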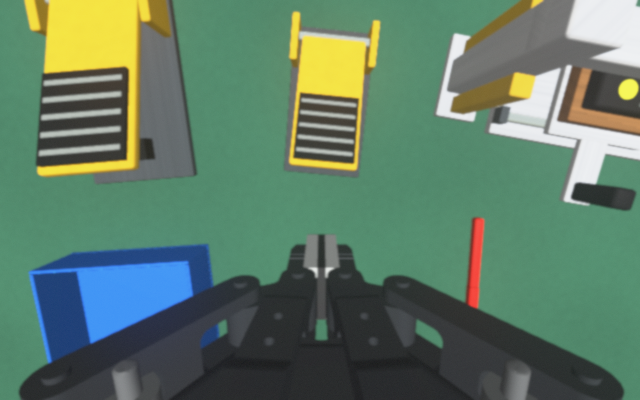

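The wrist view shows the medium pedal in the centre with its tread centre at about (327,128), the large pedal at left and the marker at (476,262).

Run:
```python
from h import *
n='w4';p,P,*_=load(n)
cs=[((300,94),.069),((358,98),.069),((356,162),.093),((295,159),.093)]
C=[ray(n,*c) for c in cs];print(np.round(C,4))
print('w',np.linalg.norm(C[0]-C[1]),np.linalg.norm(C[2]-C[3]),'len',np.linalg.norm(C[0]-C[3]),'mid',np.mean(C,0))
print('depth at mid',P[124:133,324:331].reshape(-1,3).mean(0), P[100,329],P[157,326])
print('base front w',np.linalg.norm(ray(n,(285,173),.012)-ray(n,(358,177),.012)))
m=ray(n,(327.5,128),.081);print(m)
go([m[0]-.002,m[1],.10],0,.05);go([m[0]-.003,m[1],.046],0,.05)
```

```text
[[0.58   0.2091 0.069 ]
 [0.5755 0.1454 0.069 ]
 [0.5066 0.1496 0.093 ]
 [0.5101 0.2141 0.093 ]]
w 0.06385036330819036 0.06457293573587598 len 0.07410413174677631 mid [0.54305122 0.17955663 0.081     ]
depth at mid [0.54267601 0.17991637 0.08099964] [0.57339088 0.17734668 0.0700428 ] [0.51194196 0.18133047 0.09100822]
base front w 0.09658210934856627
[0.54267085 0.17937938 0.081     ]
row [ 5.01  0.73 18.79] [ 0.009 -0.056 -0.004] t 6.9
row [ 4.35  0.68 24.15] [ 0.009 -0.056 -0.004] t 6.9
```

```bash
python3 -m crank '[[5,0.7,5,0,0,0],[5,0.7,10,0,0,0],[5,0.7,14,0,-0.05,0],[5,0.7,17,0,-0.05,0],[5,0.7,18.8,0,-0.05,0],[5,0.7,18.8,0,-0.05,0],[5,0.7,18.8,0,-0.05,0]]' 0 60 && python3 -c "
from h import *
go([.538,.1794,.046],0,.05)"
```

```text
time: 7.6
eef_pos: [0.5411, 0.1801, 0.1008]
tcp_rot: [1.0, -0.002, 0.028, 0.004]
contact_force: [0.2, -0.5, 0.4]
opening: 0.002
finger_force: 0.0
row [-0.62  0.03  5.45] [ 0.009 -0.007 -0.004] t 7.6
```

```bash
python3 -m crank '[[-0.1,0,1,0,0,0],[-0.2,0,2,0,0,0],[-0.3,0,2.8,0,0,0],[-0.4,0,3.5,0,0,0],[-0.5,0,4.2,0,0,0],[-0.5,0,4.8,0,0,0],[-0.6,0,5.2,0,0,0],[-0.6,0,5.4,0,0,0],[-0.6,0,5.4,0,0,0]]'
```

```text
time: 8.5
eef_pos: [0.5369, 0.1811, 0.0472]
tcp_rot: [1.0, -0.002, 0.026, 0.004]
contact_force: [-6.2, 0.9, 12.9]
opening: 0.002
finger_force: 6.2
```

```bash
python3 -m crank '[[0,0,0.1,0,0,0],[0,0,0.2,0,0,0],[0,0,0.3,0,0,0],[0,0,0.3,0,0,0],[0,0,0.3,0,0,0]]'
```

```text
time: 9.0
eef_pos: [0.5368, 0.1811, 0.046]
tcp_rot: [1.0, -0.001, 0.026, 0.004]
contact_force: [-12.1, -0.5, 20.8]
opening: -0.001
finger_force: 10.5
```

```bash
python3 -m crank '[[0,0,0.1,0,0,0],[0,0,0.2,0,0,0],[0,0,0.3,0,0,0],[0,0,0.3,0,0,0],[0,0,0.3,0,0,0],[0,0,0.3,0,0,0],[0,0,0.3,0,0,0],[0,0,0.3,0,0,0]]'
python3 - <<'E'
from h import *
cap('scene','s5');cap('side','d5')
u,v=proj('s5',[.582,-.14,.1]).astype(int);b=cv2.resize(load('s5')[0][v-25:v+25,u-25:u+25],(400,400),interpolation=2)
u,v=proj('d5',[.582,-.14,.1]).astype(int);c=cv2.resize(load('d5')[0][v-25:v+25,u-25:u+25],(400,400),interpolation=2)
cv2.imwrite('pics/c5.png',np.hstack([b,c]))
E
```

```text
time: 9.8
eef_pos: [0.5368, 0.1812, 0.0456]
tcp_rot: [1.0, -0.001, 0.025, 0.005]
contact_force: [-19.1, -1.9, 35.5]
opening: -0.004
finger_force: 17.8
```

View pics/c5.png

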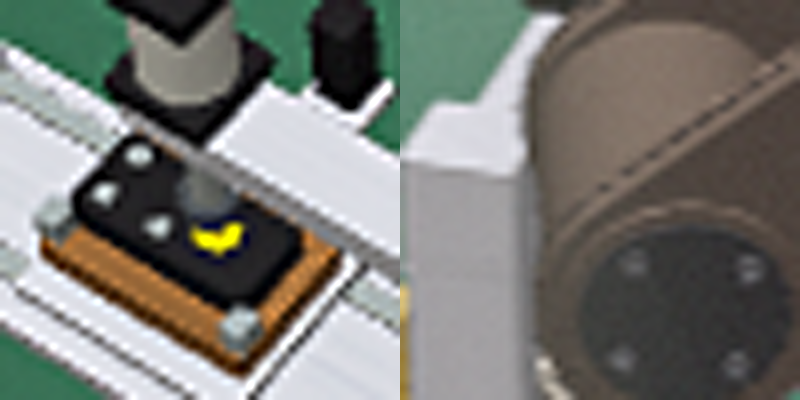

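The scene crop shows the punch head down over the dot, with yellow visible on the near side at about (215,238). The arm blocks the side view. The force rose 15 N over only 0.4 mm, so the pedal is on its stop. I'll let it up.

```bash
python3 -m crank '[[0,0,-0.5,0,0,0],[0,0,-1.5,0,0,0],[0,0,-2.5,0,0,0],[0,0,-3.5,0,0,0],[0,0,-4.5,0,0,0],[0,0,-6,0,0,0],[0,0,-9,0,0,0],[0,0,-13,0,0,0],[-6,0,-17,0,0,0],[-6,0,-20,0,0,0]]' && python3 -m crank '[[0,0,0,0,0,0],[0,0,0,0,0,0],[0,0,0,0,0,0],[0,0,0,0,0,0],[0,0,0,0,0,0]]'
python3 - <<'E'
from h import *
cap('scene','s6');cap('wrist','w6')
for n,b in(('s6',(255,180,285,210)),('s2',(255,180,285,210))):
    for a,c in yel(n,b): print(n,a,c.round(1),ray(n,c,.081).round(4))
p,P,*_=load('w6');u,v=proj('w6',[.5427,.1797,.081]).astype(int);print('pad',P[v-3:v+4,u-3:u+4].reshape(-1,3).mean(0))
E
```

```text
time: 10.9
eef_pos: [0.4617, 0.1818, 0.2329]
tcp_rot: [1.0, -0.001, 0.022, 0.005]
contact_force: [0.3, -0.1, 0.3]
opening: -0.001
finger_force: 0.0
time: 11.4
eef_pos: [0.4664, 0.1819, 0.2343]
tcp_rot: [1.0, -0.002, 0.026, 0.005]
contact_force: [0.3, 0.8, -0.2]
opening: 0.0
finger_force: 0.0
s6 25 [268.7 194.4] [ 0.5805 -0.1397  0.081 ]
s2 25 [268.7 194.4] [ 0.5805 -0.1397  0.081 ]
pad [0.54340078 0.18022594 0.0807726 ]
```

The pedal is back up at 81 mm, the dot hasn't moved and the arm is clear.

```bash
python3 -c "
from plant import ctrl
print(ctrl.sign_off())"
```

```text
the job is handed in; nothing more can be done
None
```

The job is handed in at about 11.5 s: I slid the carriage until the dot was about 2 mm off the tip's centre line (7 mm margin), held the pedal on its stop for about a second with the punch down on the dot, then let it back up; the dot had not moved and the robot was touching nothing.

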